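# Press a battery pack down and slide it home under the leaf spring of its charging cradle

### The arm

A 6-joint arm with a two-finger parallel gripper is mounted at the origin on the work surface. World frame = base frame: x ahead of the robot, y to its left, z up, the work surface at z = 0. Lengths are in m, angles in rad, forces in N, time in s.
With the tool pointing down it reaches from about 0.225 to 0.875 m from the base axis. Payload 3.4 kg.
Tool frame: the origin (TCP) lies at the very end of the fingers, on their centre line; the grasp point (between the pads) lies 19 mm behind it; z points along the fingers, y is the direction in which the jaws open and shut (so a half turn about z gives the same grasp; the last joint's range is limited). The gripper opens to 85 mm and grips with 20 to 120 N. Pads are 22 mm wide; open, the fingers measure 114 mm over their backs; the gripper's body (76 mm by 85 mm) begins 54 mm behind the grasp point. The pads swing forward as they close: fully open they stand 13 mm farther back than shut.
Start: joints at [1.212, 0.276, 1.505, -0, 1.361, -0.121], TCP at [0.135, 0.559, 0.195] pointing down, gripper open.
Joint ranges: [-2.89, 2.89], [-0.75, 2.08], [0.22, 2.7], [-1.18, 4.32], [0.11, 2.71], [-2.7, 2.7]. Speed limits (rad/s): [2.57, 2.57, 3.14, 3.14, 3.14, 3.14].

### API

Orientations are given as a unit quaternion [w, x, y, z].
In Python, from rig import manip gives the robot as it stands. The module is installed in compiled form; this text tells all that it offers.
- The arm moves only by the tool carry_out, never from a script. Its argument "moves" is one flat list of numbers, 5 for each row, row after row: the opening in per cent of the stroke, from 0 (shut) to 100 (fully open), then the shift along the world's x, y, z in cm, then the turn about the world's z in rad. A call has exactly 10 rows; each row shifts and turns the commanded pose from where the row before left it; what a row does not reach is not made up. A row lasts 1/10 s, in which the tool goes at most 50 mm and 8.59 degrees, less where a joint would pass 70% of its speed; a pose out of reach is approached as far as the arm can. A call is refused whole if a number of a shift passes 5 or a number of a turn 0.15, either way. A call with a gripper value outside its range is refused whole. The fingers move at their own pace and stop on an object; "squeeze" is the grip in N (left out, the last holds). Time passes only in rows, so rows that do not move let the fingers close, or fill a call up. It gives the time, the measured TCP pose, the force and the opening at its end, in the units of the state.
- manip.get_state(): the state, without advancing time (a new reading comes with each control period).
- manip.get_image(name): name is "scene" or "side" or "wrist"; returns the picture (384x512x3 uint8, red, green, blue); there is no depth.
- manip.camera_info(name): a dict with "fov_y" (degrees; the focal length in pixels is half the picture's height over the tangent of half this angle, whatever the lens; pixels are square), "cx", "cy" (the principal point, pixels), "dist" ([k1, k2, p1, p2, k3] as OpenCV has them; the pictures are not rectified), "rvec" (rotation vector, rad) and "tvec" (3), from world to camera coordinates, as OpenCV has them; the wrist camera has in their place "hand_eye" (4x4, takes a point from camera to tool coordinates, whose origin is the TCP and whose axes are the flange's). Camera axes: x right, y down, z forward; pixel columns grow to the right and rows downward; lengths in m; the calibration is good to about 2 mm. A picture is of the moment at which its call begins: read the wrist's pose just before it. camera_info takes no time and is no camera call.
- manip.sign_off(): hands the job in, once; it reports no verdict.
The state is a dict: "clock": time; "qpos": joint angles; "qd": joint speeds; "effort": joint torques, N m; "position": TCP position; "ee_rot": TCP orientation; "contact_force": force on the tool from outside, world axes, zero at the start; "moment": the same for the moment, N m; "width": finger opening in m.
Only numpy, scipy, OpenCV 4.12 (cv2) and the standard library are available. Lean on these libraries where they do the work, as an engineer would, in place of code of your own. Each camera call takes 0.05 s, during which the arm holds its last target. There are 200 camera calls.

### The job

Put the yellow battery pack on charge: with the fingertips press its ribbed thumb rest down hard, so that the sprung floor sinks and the pack clears the cross bar, and keep pressing while you slide it under the bar and the leaf spring until it is fully home against the cradle's end wall; then take the hand away. Only press and push the pack, never pick it up, and leave the multimeter, the choke and the screwdriver where they are.

Things in the scene. Friction and masses are not known exactly. Their poses are not given: they have to be found in the camera images.
- cradle: Dark grey charging cradle screwed to the bench, 250 x 130 mm. Origin: middle of the channel, on the bench; the pack slides in along +x (roughly to the robot's left), z up. Side rails (tops 35 mm up) leave a channel 101 mm wide, open at the -x end. A cross bar on two posts spans it at x = 35 to 45 mm, underside 40.5 mm, post tops 56 mm above the bench. End wall face at x = 100 mm.
- bar (a point): Middle of the lower edge of the cross bar on the side where the pack comes in (cradle x = 35 mm), 40.5 mm above the bench.
- stop (a point): Middle of the inner face of the end wall (cradle x = 100 mm), 30 mm above the bench: the pack's front face touches here when home.
- floor (a joint): Sprung grey floor with copper strips, slick: its sink in m, 0 up (top 22 mm above the bench), 0.008 bottomed; sinks level. Springs push 10 N at 0 plus 1.8 N per mm; the pack's weight takes 5 N. Floor up, the pack's top is 3.5 mm too high and its front hits the cross bar; it passes from 4 mm of sink on, which takes 12 N on the pack (6 mm 15 N, bottom 19 N).
- leaf (a joint): Spring-steel leaf 50 mm wide, riveted to the cross bar's inner face, reaching 48 mm on towards the end wall: its lift in rad. 0 = free (lowest line 34 mm above the bench, at cradle x about 76 mm), about 0.2 with the pack home and let go. It presses on the pack's top with 2 to 7 N and drags on it over the last 40 mm or so.
- pack: Yellow battery pack, 136 long (x) x 98 wide x 22 mm high, about 0.55 kg, loose on the sprung floor between the rails, before the cross bar. Origin: centre of its underside; +x to its front end, along the cradle's +x. The rear 50 mm of its top (x = -68 to -18 mm) is 5 mm lower: the black-ribbed thumb rest; the 5 mm upright step face at x = -18 mm can be pushed against.
- thumb_rest (a point): Centre of the thumb rest's upper surface, 25 mm behind the upright step face; 39 mm above the bench while the floor is up.
- nose (a point): Middle of the upper front edge of the pack, 111 mm ahead of the thumb rest's centre; 44 mm above the bench while the floor is up.
- multimeter: Bystander: dark handheld multimeter lying on its back, 178 x 86 x 47 mm high, beside the cradle on the side away from the robot. Origin: centre of its underside, x along its length.
- choke: Bystander: red-wound toroid choke lying flat, 62 mm across, 20 mm high, on the robot's side of the cradle. Origin: centre of its underside.
- screwdriver: Bystander: screwdriver, 190 mm long, lying on the bench beyond the end of the cradle. Its x axis runs along it, handle to -x.

How it is judged:
By the outcome, as a careful person would: the job done as asked, in the order asked, and still so for the second after the job is handed in, with the robot touching nothing.
It also fails if it takes over 32 s, if anything falls off the work surface, if the arm or the gripper's body presses on something with over 40 N, if the wrist force passes 120 N, or if a joint passes its speed limit or range.

## Working session

There is one attempt and no reset: what is moved stays moved. The work goes in short steps, Python scripts to look and compute and a tool call to move; the robot and the scene stay as the last step left them, time stands still between calls to the robot, and variables do not carry over. Pictures are saved under pics/ and viewed, about 8 in all and at most 12, crops included, and the job is handed in when it is done.

Besides the shell and the picture viewer there is one more tool, called after "Call:" as a command line: name --argument value ..., lists and objects as JSON in quotes. carry_out: Moves the arm, as the interface text tells. Its arguments: {"type":"object","properties":{"moves":{"type":"array","items":{"type":"number"}},"squeeze":{"type":"number"}},"required":["moves"]}

```bash
mkdir -p pics
python3 - <<'E'
from rig import manip
import cv2,numpy as np
s=manip.get_state();print({k:np.round(v,4).tolist() for k,v in s.items()})
for n in("scene","side","wrist"):
    print(n,manip.camera_info(n))
ims=[manip.get_image(n) for n in("scene","side","wrist")]
for n,i in zip(("scene","side","wrist"),ims): cv2.imwrite(f"pics/{n}0.png",i[:,:,::-1])
b=np.vstack([np.hstack(ims[:2]),np.hstack([ims[2],ims[2]*0])])
E
```

```text
{'clock': 0.0, 'qpos': [1.212, 0.2766, 1.5062, 0.0, 1.3607, -0.121], 'qd': [-0.002, 0.0015, -0.0003, 0.0014, -0.002, -0.0008], 'effort': [0.0001, -41.6776, -24.5816, 0.0001, 0.011, 0.0], 'position': [0.1352, 0.5582, 0.1945], 'ee_rot': [-0.0002, 0.1186, 0.9929, -0.0009], 'contact_force': [-0.705, -0.1312, -0.128], 'moment': [0.02, 0.0692, 0.0311], 'width': 0.0851}
scene {'fov_y': 57.10548373021766, 'cx': 255.43808311509144, 'cy': 191.71138763102957, 'dist': array([-0.05239403,  0.        ,  0.        ,  0.        ,  0.        ]), 'rvec': array([ 2.1545453 ,  1.0388851 , -0.46208889]), 'tvec': array([-0.42755438, -0.2315349 ,  1.03029704])}
side {'fov_y': 48.30154984469296, 'cx': 259.38536126032284, 'cy': 180.8469269441306, 'dist': array([0.00322479, 0.        , 0.        , 0.        , 0.        ]), 'rvec': array([ 2.31868953, -0.57440302,  0.23620631]), 'tvec': array([-0.51219678,  0.28039789,  0.43543133])}
wrist {'fov_y': 69.13109276190194, 'cx': 259.3047253993117, 'cy': 189.19631294737638, 'dist': array([-0.04146444,  0.        ,  0.        ,  0.        ,  0.        ]), 'hand_eye': array([[-4.34431109e-04, -9.48617861e-01, -3.16423712e-01,
         8.23472162e-02],
       [ 9.99999774e-01, -5.74348153e-04,  3.48917925e-04,
        -1.67010454e-03],
       [-5.12727150e-04, -3.16423489e-01,  9.48617896e-01,
        -1.78720092e-01],
       [ 0.00000000e+00,  0.00000000e+00,  0.00000000e+00,
         1.00000000e+00]])}
```

View pics/scene0.png

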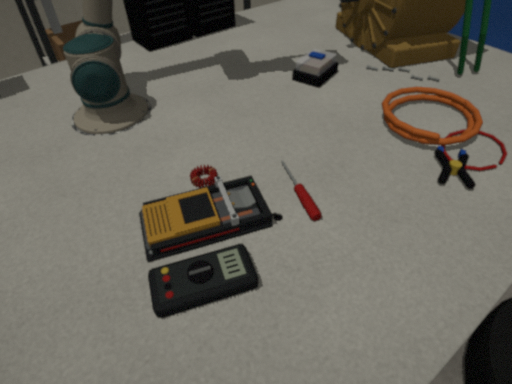

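View pics/wrist0.png

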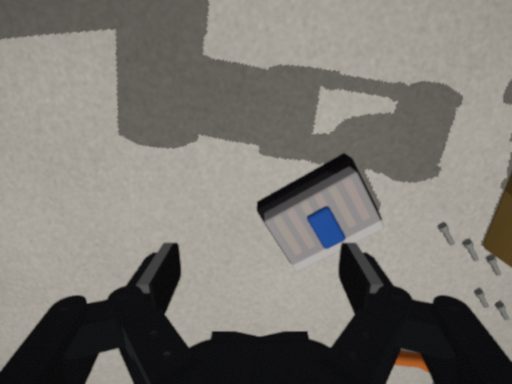

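The scene shows the cradle around (210,215), with the pack's thumb rest at its left end near (160,222), the bar near (228,202), the choke at (204,176), the multimeter at (203,279) and the screwdriver at (302,192). The wrist camera sees none of these. Next I'll view an enlarged scene crop and the side view.

Run:
```python
import cv2
i=cv2.imread("pics/scene0.png")[160:265,130:290];cv2.imwrite("pics/c1.png",cv2.resize(i,None,fx=5,fy=5,interpolation=cv2.INTER_CUBIC)[:600])
```

```text
(no output)
```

View pics/c1.png

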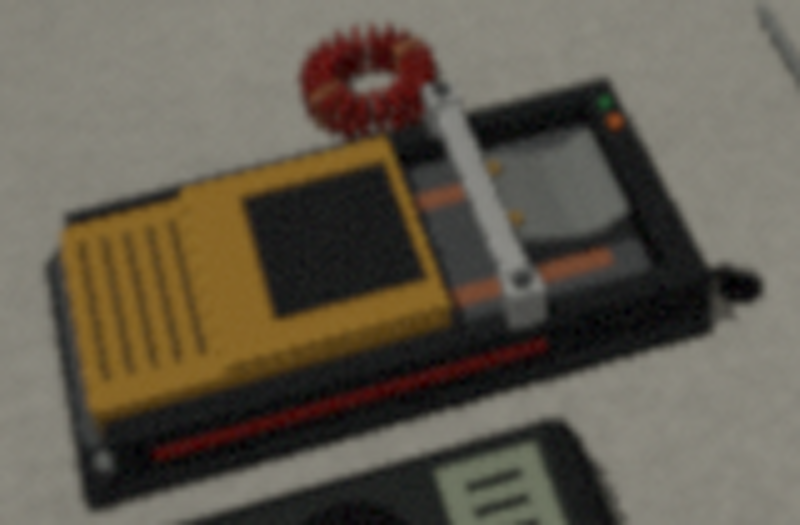

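View pics/side0.png

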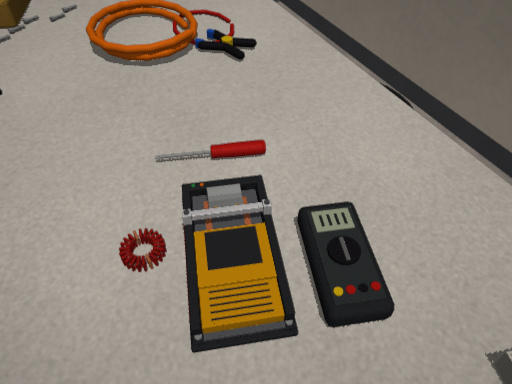

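Run:
```python
import cv2
i=cv2.imread("pics/side0.png")[170:350,170:310];cv2.imwrite("pics/c2.png",cv2.resize(i,None,fx=3.3333333,fy=3.3333333,interpolation=cv2.INTER_CUBIC))
```

```text
(no output)
```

View pics/c2.png

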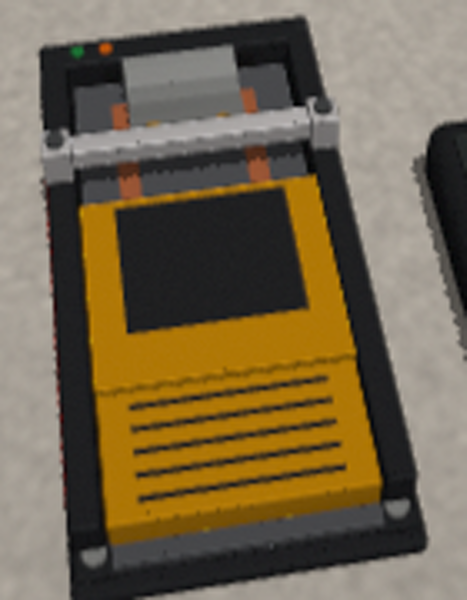

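```bash
cat > h.py <<'E'
from rig import manip
import numpy as np,cv2
from scipy.optimize import least_squares
def proj(n,P):
    c=manip.camera_info(n);f=192/np.tan(np.radians(c["fov_y"]/2))
    K=np.array([[f,0,c["cx"]],[0,f,c["cy"]],[0,0,1]])
    return cv2.projectPoints(np.array(P,float).reshape(-1,1,3),c["rvec"],c["tvec"],K,c["dist"])[0].reshape(-1,2)
def body(p,B):
    B=np.array(B,float)/1000;c,s=np.cos(p[2]),np.sin(p[2])
    return np.c_[p[0]+c*B[:,0]-s*B[:,1],p[1]+s*B[:,0]+c*B[:,1],B[:,2]]
E
python3 - <<'E'
from h import *
F,R,S=(68,44),(-68,39),(-18,44)
B=lambda a,y:(a[0],y,a[1])
obs={"side":([B(F,49),B(F,-49),B(S,49),B(S,-49),B(R,49),B(R,-49)],np.array([(80,206),(319,177),(96,391),(355,355),(106,530),(382,488)])/3.3333+170-.35),
"scene":([B(F,49),B(F,-49),B(R,49),B(R,-49),B(S,49)],np.array([(388,140),(447,306),(63,228),(88,398),(182,187)])/5+[130,160]-.4)}
def fit(names):
    r=least_squares(lambda p:np.concatenate([(proj(n,body(p,obs[n][0]))-obs[n][1]).ravel() for n in names]),[0.4,0.2,1.57])
    return r
for ns in(["side"],["scene"],["side","scene"]):
    r=fit(ns);print(ns,r.x.round(4),r.fun.reshape(-1,2).round(1).tolist())
p=r.x
# bar edge: side view, pixel midpoint
q=(np.array([(75,163),(312,135)]))/3.3333+170-.35
Q=[]
for d in(80,85,90,95,100,105): print(d,proj("side",body(p,[(d,50,40.5),(d,-50,40.5)])).round(1).tolist())
print(q, proj("side",body(p,[(-43,0,39),(68,0,44)])))
E
```

```text
['side'] [ 0.5171 -0.0548  1.2438] [[0.2, 0.0], [-0.1, -0.2], [-0.7, 0.6], [0.7, 0.3], [-0.6, -0.4], [0.5, -0.4]]
['scene'] [ 0.5164 -0.0488  1.2251] [[0.4, -0.7], [0.0, -0.1], [-0.3, -1.0], [-0.3, 1.7], [0.2, -0.4]]
['side', 'scene'] [ 0.5173 -0.053   1.2379] [[0.2, -1.1], [-0.3, -1.0], [-1.1, -0.8], [0.2, -0.7], [-1.3, -1.9], [-0.4, -1.5], [-1.5, 0.2], [-1.4, 0.8], [-2.3, 0.6], [-1.8, 3.4], [-1.8, 0.9]]
80 [[193.0, 225.1], [264.4, 216.6]]
85 [[192.8, 222.3], [263.8, 213.9]]
90 [[192.6, 219.5], [263.2, 211.2]]
95 [[192.5, 216.7], [262.7, 208.5]]
100 [[192.3, 214.0], [262.1, 205.9]]
105 [[192.1, 211.3], [261.6, 203.3]]
[[192.150225   218.550489  ]
 [263.25093601 210.150405  ]] [[239.80778873 301.08608894]
 [229.79250649 225.98512118]]
```

The enlarged views give consistent pack corners. The pack sits at about (0.517, -0.052) with yaw about 1.24, and its nose is about 23 mm short of the bar. I'll move above the thumb rest with the fingers shut and the jaw axis along the slide.

Call:
carry_out --moves '[0,1.8,-3.2,0,-0.05,0,1.8,-3.2,0,-0.04,0,1.8,-3.2,0,0,0,1.8,-3.2,0,0,0,1.8,-3.2,0,0,0,1.8,-3.2,0,0,0,1.8,-3.2,0,0,0,1.8,-3.2,0,0,0,1.8,-3.2,0,0,0,1.8,-3.2,0,0]' --squeeze 40

```text
clock: 1.15
position: [0.3157, 0.2374, 0.1953]
ee_rot: [0.0, 0.163, 0.987, 0.0]
contact_force: [0.2, -0.9, 0.1]
width: 0.0
```

Call:
carry_out --moves '[0,1.8,-3.2,0,0,0,1.8,-3.2,0,0,0,1.8,-3.2,0,0,0,1.8,-3.2,0,0,0,1.8,-3.2,0,0,0,1.8,-3.2,0,0,0,1.8,-3.2,0,0,0,1.8,-3.2,0,0,0,1.8,-3.2,0,0,0,1.8,-3.2,0,0]'

```text
clock: 2.15
position: [0.4958, -0.0826, 0.1952]
ee_rot: [-0.0, 0.163, 0.987, 0.0]
contact_force: [-0.3, 0.1, -0.1]
width: -0.0001
```

Call:
carry_out --moves '[0,0.4,-0.4,-1,0,0,0.5,-0.4,-1,0,0,0,0,-1,0,0,0,0,-1,0,0,0,0,-1,0,0,0,0,-1,0,0,0,0,-1,0,0,0,0,0,0,0,0,0,0,0,0,0,0,0,0]'

```text
clock: 3.15
position: [0.5049, -0.0893, 0.1259]
ee_rot: [0.001, 0.163, 0.987, -0.0]
contact_force: [-0.4, -0.0, 0.0]
width: -0.0002
```

Run:
```python
from h import *
s=manip.get_state();w=manip.get_image("wrist");print(s["position"].__repr__(),s["ee_rot"])
i=manip.get_image("side")[150:350,140:340]
cv2.imwrite("pics/w1.png",w[:,:,::-1]);cv2.imwrite("pics/s1.png",cv2.resize(i[:,:,::-1],None,fx=3,fy=3))
```

```text
array([ 0.50494066, -0.08929273,  0.12588955]) [ 5.71265767e-04  1.63168730e-01  9.86598012e-01 -4.17738162e-05]
```

View pics/w1.png

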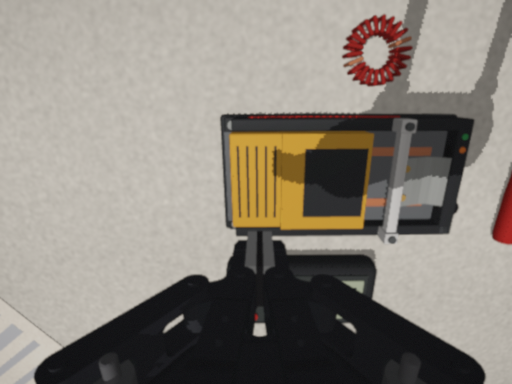

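The wrist view shows the thumb rest from u=231 to 281 and the pack's front edge at u≈366–374. The bar's near edge is at about (385–395), and the shut fingertips are at (262,235), in line with the rest.

```bash
cat >> h.py <<'E'
from scipy.spatial.transform import Rotation as R
def projw(P,pos,q):
    c=manip.camera_info("wrist");f=192/np.tan(np.radians(c["fov_y"]/2))
    K=np.array([[f,0,c["cx"]],[0,f,c["cy"]],[0,0,1]])
    T=np.eye(4);T[:3,:3]=R.from_quat(np.roll(q,-1)).as_matrix();T[:3,3]=pos
    M=np.linalg.inv(T@c["hand_eye"])
    return cv2.projectPoints(np.array(P,float).reshape(-1,1,3),cv2.Rodrigues(M[:3,:3])[0],M[:3,3],K,c["dist"])[0].reshape(-1,2)
E
python3 - <<'E'
from h import *
s=manip.get_state();pos,q=s["position"],s["ee_rot"]
B=[(68,49,44),(68,-49,44),(-68,49,39),(-68,-49,39),(-18,49,44)]
O=np.array([(374,132),(366,229),(231,134),(231,229),(281,133)])
r=least_squares(lambda p:(projw(body(p,B),pos,q)-O).ravel(),[.517,-.053,1.24]);print(r.x.round(4),r.fun.reshape(-1,2).round(1).tolist())
for d in(85,90,95): print(d,projw(body(r.x,[(d,49,40.5),(d,-49,40.5),(d,49,56)]),pos,q).round(1).tolist())
for p in(r.x,[.5168,-.052,1.24]):
    c,sn=np.cos(p[2]),np.sin(p[2]);d=pos[:2]-p[:2];print("tcp in pack mm",1000*(c*d[0]+sn*d[1]),1000*(-sn*d[0]+c*d[1]))
E
```

```text
[ 0.5168 -0.0528  1.2589] [[0.5, 0.7], [-2.2, -1.1], [-2.1, 0.1], [2.6, -1.1], [1.3, 0.8]]
85 [[390.7, 132.1], [378.6, 226.1], [398.5, 134.2]]
90 [[395.9, 132.0], [383.2, 226.0], [404.0, 134.2]]
95 [[401.1, 132.0], [387.9, 225.9], [409.4, 134.1]]
tcp in pack mm -38.42590356577374 0.11738904641881744
tcp in pack mm -39.14119741590267 -0.8710811910016704
```

View pics/s1.png

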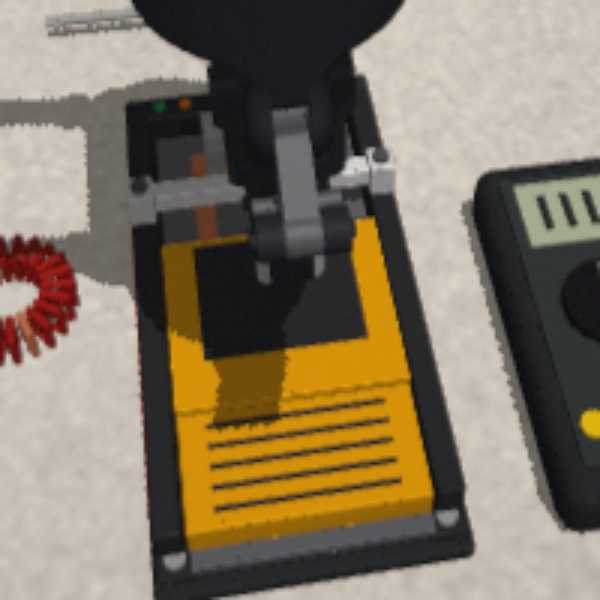

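Call:
carry_out --moves '[0,0,0,-1.5,0,0,0,0,-2,0,0,0,0,-2,0,0,0,0,-1.5,0,0,0,0,-0.8,0,0,0,0,-0.4,0,0,0,0,-0.3,0,0,0,0,-0.3,0,0,0,0,0,0,0,0,0,0,0]'

```text
clock: 4.25
position: [0.5048, -0.0892, 0.0378]
ee_rot: [0.0, 0.163, 0.987, -0.0]
contact_force: [-0.6, 0.4, -0.2]
width: 0.0004
```

Call:
carry_out --moves '[0,0,0,-0.1,0,0,0,0,-0.1,0,0,0,0,-0.1,0,0,0,0,0,0,0,0,0,0,0,0,0,0,0,0,0,0,0,0,0,0,0,0,0,0,0,0,0,0,0,0,0,0,0,0]'

```text
clock: 5.25
position: [0.5045, -0.0891, 0.0344]
ee_rot: [0.0, 0.163, 0.987, 0.0]
contact_force: [-1.1, -0.0, -0.3]
width: 0.0002
```

Call:
carry_out --moves '[0,0,0,-0.1,0,0,0,0,-0.1,0,0,0,0,0,0,0,0,0,0,0,0,0,0,0,0,0,0,0,0,0,0,0,0,0,0,0,0,0,0,0,0,0,0,0,0,0,0,0,0,0]'

```text
clock: 6.25
position: [0.5045, -0.0892, 0.0324]
ee_rot: [0.0, 0.163, 0.987, 0.0]
contact_force: [0.4, 1.0, -0.6]
width: -0.0003
```

Run:
```python
from h import *
s=manip.get_state();w=manip.get_image("wrist");print(s["position"],s["contact_force"],s["moment"],s["effort"])
i=manip.get_image("side")[150:350,140:340];j=manip.get_image("scene")[140:260,120:280]
a=cv2.resize(i,(400,400));b=cv2.resize(w,(400,300));c=cv2.resize(j,(400,300))
cv2.imwrite("pics/m2.png",np.hstack([np.vstack([b,c]),np.vstack([a,np.zeros((200,400,3),np.uint8)])])[:,:,::-1])
```

```text
[ 0.50449143 -0.08916982  0.03244875] [ 0.39087376  1.00936009 -0.60565709] [ 0.00912009 -0.03171845 -0.01297163] [ 4.16058056e-04 -3.90375853e+01 -1.86347061e+01  3.42225412e-04
  9.88344254e-05 -1.26381585e-05]
```

View pics/m2.png

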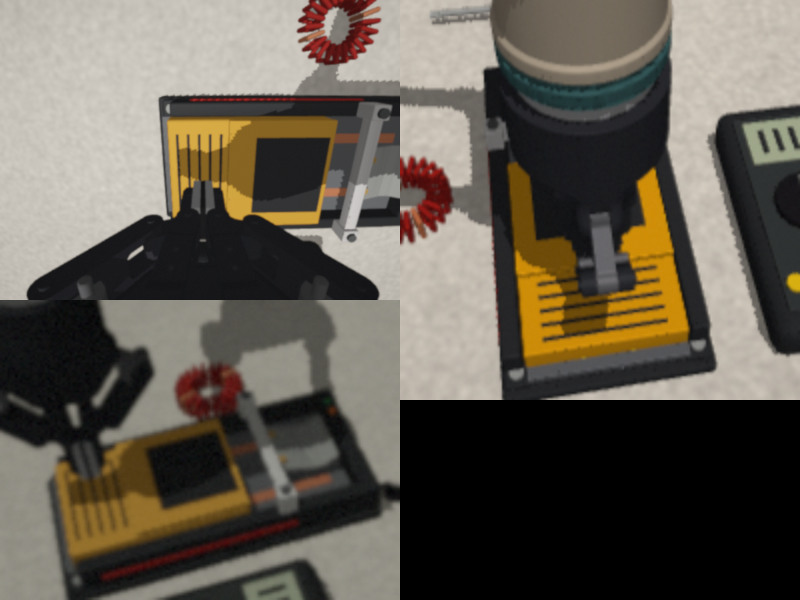

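The fingers are over the ribbed rest in all three views, but the shadow suggests they aren't touching yet. I'll keep lowering in small steps. The sprung floor keeps the force soft.

Call:
carry_out --moves '[0,0,0,-0.1,0,0,0,0,-0.1,0,0,0,0,-0.1,0,0,0,0,-0.1,0,0,0,0,-0.1,0,0,0,0,0,0,0,0,0,0,0,0,0,0,0,0,0,0,0,0,0,0,0,0,0,0]'

```text
clock: 7.4
position: [0.5045, -0.0891, 0.0275]
ee_rot: [0.0, 0.163, 0.987, 0.0]
contact_force: [0.4, -0.2, -0.1]
width: -0.0001
```

Run:
```python
from h import *
s=manip.get_state();print(s["position"],s["contact_force"])
q=s["ee_rot"];p=[0.5045,-0.0892,.0324];print(projw([[0.5045,-0.0892,z] for z in(.0324,.039,.045)],p,q)*400/512, proj("side",[[0.5045,-0.0892,z] for z in(.0324,.039,.045)])*2-[280,300]+[400,0])
```

```text
[ 0.50452584 -0.08914677  0.02748557] [ 0.36297342 -0.16755945 -0.13284814]
[[204.45630949 171.65248644]
 [204.52178391 174.83892514]
 [204.5851291  177.92288909]] [[598.57357968 300.7002398 ]
 [598.24400696 295.32439989]
 [597.93909106 290.35095351]]
```

Call:
carry_out --moves '[0,0,0,-0.1,0,0,0,0,-0.1,0,0,0,0,-0.1,0,0,0,0,-0.1,0,0,0,0,-0.1,0,0,0,0,0,0,0,0,0,0,0,0,0,0,0,0,0,0,0,0,0,0,0,0,0,0]'

```text
clock: 8.4
position: [0.5045, -0.0892, 0.0225]
ee_rot: [0.0, 0.163, 0.987, 0.0]
contact_force: [0.0, 0.5, -0.3]
width: -0.0
```

Run:
```python
from h import *
i=manip.get_image("side")[230:350,180:300];j=manip.get_image("scene")[170:260,130:250];w=manip.get_image("wrist")[130:290,150:400]
cv2.imwrite("pics/w3.png",w[:,:,::-1])
a=cv2.resize(i,(400,400),interpolation=2);c=cv2.resize(j,(400,300),interpolation=2);b=cv2.resize(w,(400,256),interpolation=2)
o=np.zeros((600,800,3),np.uint8);o[:400,400:]=a;o[:300,:400]=c;o[300:556,:400]=b
cv2.imwrite("pics/m3.png",o[:,:,::-1])
```

```text
(no output)
```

View pics/m3.png

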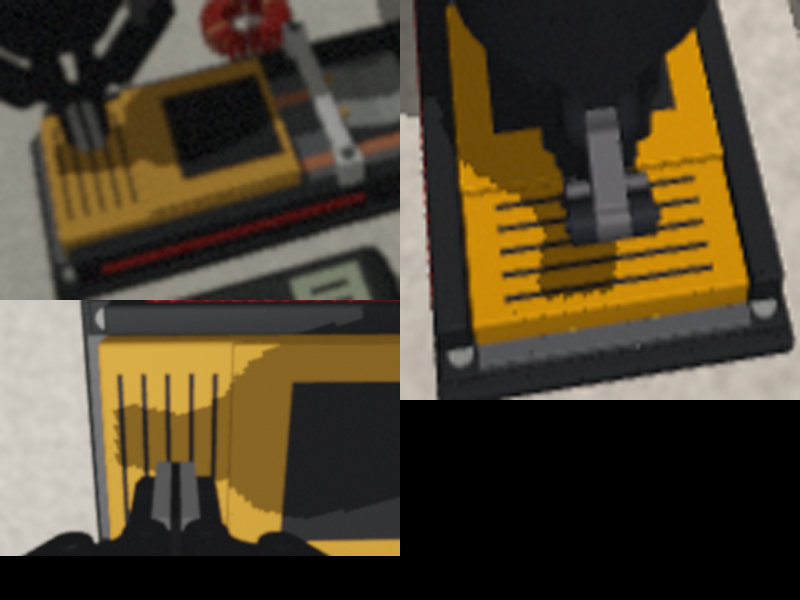

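Run:
```python
from h import *
s=manip.get_state();q=s["ee_rot"];p=s["position"];M=R.from_quat(np.roll(q,-1)).as_matrix()
for x in(0,.011):
  for d in(0,.005,.01,.015,.02,.025): print(x,d,projw([p+M@[x,0,-d]],p,q).round(1),proj("side",[p+M@[x,0,-d]]).round(1))
print(p,s["contact_force"],s["width"])
```

```text
0 0 [[261.7 219.7]] [[239.5 304.3]]
0 0.005 [[261.8 222.8]] [[239.4 302.3]]
0 0.01 [[261.8 226. ]] [[239.3 300.3]]
0 0.015 [[261.9 229.4]] [[239.1 298.3]]
0 0.02 [[262. 233.]] [[239.  296.2]]
0 0.025 [[262.  236.7]] [[238.9 294.1]]
0.011 0 [[261.7 205.1]] [[230.7 305.6]]
0.011 0.005 [[261.8 207.9]] [[230.5 303.6]]
0.011 0.01 [[261.9 210.8]] [[230.3 301.6]]
0.011 0.015 [[261.9 213.8]] [[230.1 299.6]]
0.011 0.02 [[262.  217.1]] [[229.9 297.5]]
0.011 0.025 [[262.1 220.5]] [[229.7 295.4]]
[ 0.50449526 -0.08914798  0.02246377] [ 0.21285414 -0.55930808 -0.72581064] 7.061487585526813e-05
```

The visible fingertips sit roughly 17 mm short of the reported TCP, so contact should be near now. I'll keep going down.

Call:
carry_out --moves '[0,0,0,-0.1,0,0,0,0,-0.1,0,0,0,0,-0.1,0,0,0,0,-0.1,0,0,0,0,-0.1,0,0,0,0,0,0,0,0,0,0,0,0,0,0,0,0,0,0,0,0,0,0,0,0,0,0]'

```text
clock: 9.55
position: [0.5045, -0.0891, 0.0175]
ee_rot: [0.0, 0.163, 0.987, 0.0]
contact_force: [-0.1, -1.2, 0.5]
width: 0.0002
```

Call:
carry_out --moves '[0,0,0,-0.1,0,0,0,0,-0.1,0,0,0,0,-0.1,0,0,0,0,-0.1,0,0,0,0,-0.1,0,0,0,0,0,0,0,0,0,0,0,0,0,0,0,0,0,0,0,0,0,0,0,0,0,0]'

```text
clock: 10.55
position: [0.5045, -0.0891, 0.0125]
ee_rot: [0.0, 0.163, 0.987, 0.0]
contact_force: [0.2, 0.2, -0.2]
width: -0.0003
```

Run:
```python
from h import *
s=manip.get_state();print(s["position"],s["contact_force"],s["moment"])
i=manip.get_image("side")[250:340,190:280];j=manip.get_image("scene")[185:245,130:190];w=manip.get_image("wrist")[90:270,170:410]
a=cv2.resize(i,(400,400),interpolation=2);c=cv2.resize(j,(400,400),interpolation=2);b=cv2.resize(w,(266,200),interpolation=2)
o=np.zeros((600,800,3),np.uint8);o[:400,400:]=a;o[:400,:400]=c;o[400:,:266]=b
cv2.imwrite("pics/m4.png",o[:,:,::-1])
```

```text
[ 0.50448838 -0.08914772  0.01246546] [ 0.24606409  0.19718285 -0.22686228] [-0.05123338 -0.01614433  0.04568382]
```

View pics/m4.png

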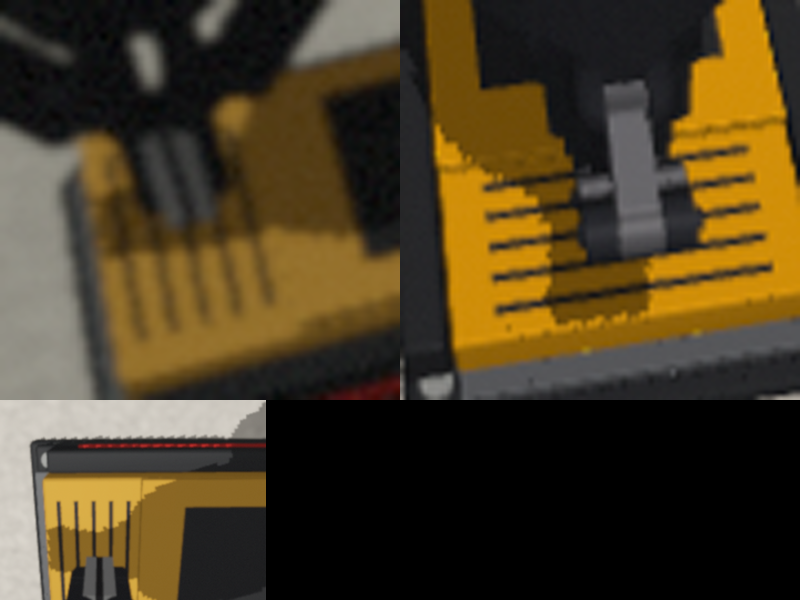

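Run:
```python
from h import *
s=manip.get_state();q=s["ee_rot"];p=s["position"];M=R.from_quat(np.roll(q,-1)).as_matrix()
print(M.round(2).tolist())
for d in(0,.01,.02,.03,.04): print(d,[proj(n,[p+M@[0,y,-d] for y in(-.014,0,.014)]).round(1).tolist() for n in("scene","side")])
# thumb rest point under tcp
print([proj(n,[[p[0],p[1],.039]]).round(1).tolist() for n in("scene","side")])
```

```text
[[-0.95, 0.32, 0.0], [0.32, 0.95, 0.0], [-0.0, 0.0, -1.0]]
0 [[[153.8, 230.0], [160.8, 228.1], [167.9, 226.2]], [[241.2, 318.6], [239.7, 308.2], [238.4, 298.1]]]
0.01 [[[152.6, 226.7], [159.8, 224.8], [166.9, 223.0]], [[241.0, 314.8], [239.5, 304.3], [238.1, 294.2]]]
0.02 [[[151.5, 223.3], [158.7, 221.5], [165.9, 219.6]], [[240.7, 310.9], [239.3, 300.3], [237.8, 290.1]]]
0.03 [[[150.3, 219.9], [157.6, 218.0], [164.9, 216.2]], [[240.5, 306.9], [239.0, 296.2], [237.6, 286.0]]]
0.04 [[[149.1, 216.4], [156.5, 214.5], [163.8, 212.7]], [[240.3, 302.7], [238.8, 292.0], [237.3, 281.7]]]
[[[158.0, 219.2]], [[239.1, 297.6]]]
```

Triangulating the tip from the scene and side views puts it about 30 mm behind the reported TCP, so the surface should be 3–5 mm away. I'll go on down, watching the force.

Call:
carry_out --moves '[0,0,0,-0.1,0,0,0,0,-0.1,0,0,0,0,-0.1,0,0,0,0,-0.1,0,0,0,0,-0.1,0,0,0,0,-0.1,0,0,0,0,0,0,0,0,0,0,0,0,0,0,0,0,0,0,0,0,0]'

```text
clock: 11.7
position: [0.5045, -0.0892, 0.0065]
ee_rot: [0.0, 0.163, 0.987, 0.0]
contact_force: [-0.0, 0.6, 0.3]
width: -0.0
```

Call:
carry_out --moves '[0,0,0,-0.1,0,0,0,0,-0.1,0,0,0,0,-0.1,0,0,0,0,-0.1,0,0,0,0,-0.1,0,0,0,0,-0.1,0,0,0,0,0,0,0,0,0,0,0,0,0,0,0,0,0,0,0,0,0]'

```text
clock: 12.7
position: [0.5044, -0.0892, 0.001]
ee_rot: [0.0, 0.163, 0.987, -0.0]
contact_force: [-1.9, 0.9, 6.7]
width: 0.0002
```

Contact at 6.7 N. Now I'll press the floor down.

Call:
carry_out --moves '[0,0,0,-0.1,0,0,0,0,-0.1,0,0,0,0,-0.1,0,0,0,0,-0.1,0,0,0,0,-0.1,0,0,0,0,-0.1,0,0,0,0,-0.1,0,0,0,0,0,0,0,0,0,0,0,0,0,0,0,0]'

```text
clock: 13.7
position: [0.5045, -0.0892, -0.0047]
ee_rot: [0.0, 0.163, 0.987, -0.0]
contact_force: [-4.7, 1.1, 16.5]
width: 0.0003
```

16.5 N means about 6.4 mm of sink, which clears the bar. I'll press slightly more and start sliding.

Call:
carry_out --moves '[0,0,0,-0.1,0,0,0,0,-0.1,0,0,0.06,0.19,0,0,0,0.1,0.3,0,0,0,0.13,0.38,0,0,0,0.13,0.38,0,0,0,0.13,0.38,0,0,0,0.13,0.38,0,0,0,0.13,0.38,0,0,0,0.13,0.38,0,0]'

```text
clock: 14.7
position: [0.5143, -0.0649, -0.0051]
ee_rot: [0.001, 0.162, 0.987, -0.003]
contact_force: [-7.8, -8.0, 25.8]
width: -0.0003
```

```bash
cat > y.py <<'E'
from h import *
s=manip.get_state();print(s["clock"],s["position"].round(4),s["contact_force"].round(1))
a=manip.get_image("side");b=cv2.imread("pics/side0.png")[:,:,::-1]
cv2.imwrite("pics/side_%d.png"%(s["clock"]*100),a[:,:,::-1])
for im in(b,a):
    m=(im[:,:,0]>90)&(im[:,:,2]<60)&(im[:,:,0]*1.>im[:,:,2]*2.);m[:215]=0
    print([int(np.where(m[:,c])[0].max()) if m[:,c].any() else None for c in(205,212,220,230,240,250,260,270,278)])
E
python3 y.py
```

```text
14.7 [ 0.5143 -0.0649 -0.0051] [-7.8 -8.  25.8]
[332, 331, 330, 328, 327, 325, 324, 322, 320]
[315, 314, 314, 311, 309, 308, 307, 305, 303]
```

The pack is moving with the fingers (about 25 mm so far, no slip). I'll continue.

Call:
carry_out --moves '[0,0.13,0.43,0,0,0,0.13,0.43,0,0,0,0.13,0.43,0,0,0,0.13,0.43,0,0,0,0.13,0.43,0,0,0,0.13,0.43,0,0,0,0.13,0.43,0,0,0,0.13,0.43,0,0,0,0.13,0.43,0,0,0,0.13,0.43,0,0]'

```text
clock: 15.75
position: [0.5287, -0.0222, -0.005]
ee_rot: [0.003, 0.162, 0.987, -0.003]
contact_force: [-6.7, -9.8, 24.5]
width: -0.0002
```

```bash
python3 y.py
```

```text
15.75 [ 0.5287 -0.0222 -0.005 ] [-6.7 -9.8 24.5]
[332, 331, 330, 328, 327, 325, 324, 322, 320]
[283, 283, 280, 279, 278, 276, 308, 273, None]
```

Call:
carry_out --moves '[0,0.1,0.3,0,0,0,0.1,0.3,0,0,0,0.08,0.25,0,0,0,0.08,0.25,0,0,0,0.07,0.2,0,0,0,0.07,0.2,0,0,0,0.07,0.2,0,0,0,0.03,0.1,0,0,0,0.03,0.1,0,0,0,0,0,0,0]'

```text
clock: 16.8
position: [0.535, -0.0042, -0.005]
ee_rot: [0.003, 0.161, 0.987, -0.004]
contact_force: [-5.6, -13.4, 24.1]
width: -0.0002
```

```bash
python3 y.py
```

```text
16.8 [ 0.535  -0.0042 -0.005 ] [ -5.6 -13.4  24.1]
[332, 331, 330, 328, 327, 325, 324, 322, 320]
[272, 272, 306, 268, 267, 265, 308, 262, None]
```

Call:
carry_out --moves '[0,0.07,0.2,0,0,0,0.07,0.2,0,0,0,0.07,0.2,0,0,0,0,0,0,0,0,0,0,0,0,0,0,0,0,0,0,0,0,0,0,0,0,0,0,0,0,0,0,0,0,0,0,0,0,0]'

```text
clock: 17.85
position: [0.5377, 0.0022, -0.005]
ee_rot: [0.003, 0.162, 0.987, -0.003]
contact_force: [-4.8, -11.6, 23.2]
width: 0.0001
```

```bash
python3 y.py
```

```text
17.85 [ 0.5377  0.0022 -0.005 ] [ -4.8 -11.6  23.2]
[332, 331, 330, 328, 327, 325, 324, 322, 320]
[272, 272, 270, 268, 267, 265, 308, 262, None]
```

Run:
```python
from h import *
p0=np.array([.5171,-.0548,1.2438]) # side-only fit
def row(p,z,cols):
    P=proj("side",body(p,[(-68,y,z) for y in np.linspace(-49,49,50)]));o=np.argsort(P[:,0]);return np.interp(cols,P[o,0],P[o,1]).round(1)
C=(212,230,250,270)
for z in(20,22,24,26,39):print("init",z,row(p0,z,C))
for t in(70,80,85,88,91,94):
    p=p0+np.array([np.cos(p0[2]),np.sin(p0[2]),0])*t/1000
    print(t,[row(p,z,C).tolist() for z in(14,16)])
a=cv2.imread("pics/side_1785.png")[170:320,160:310];cv2.imwrite("pics/f.png",cv2.resize(a,(600,600),interpolation=2))
```

```text
init 20 [334.  331.3 328.2 325.2]
init 22 [333.3 330.5 327.5 324.4]
init 24 [332.5 329.8 326.7 323.6]
init 26 [331.7 329.  325.9 322.9]
init 39 [326.6 323.9 320.9 317.9]
70 [[284.0, 281.5, 278.7, 275.9], [283.2, 280.7, 277.9, 275.1]]
80 [[277.3, 274.8, 272.0, 269.3], [276.5, 274.0, 271.2, 268.5]]
85 [[274.0, 271.5, 268.8, 266.0], [273.2, 270.7, 268.0, 265.2]]
88 [[272.0, 269.6, 266.8, 264.1], [271.2, 268.7, 266.0, 263.3]]
91 [[270.1, 267.6, 264.9, 262.2], [269.2, 266.8, 264.1, 261.4]]
94 [[268.1, 265.7, 263.0, 260.3], [267.3, 264.9, 262.2, 259.5]]
```

View pics/f.png

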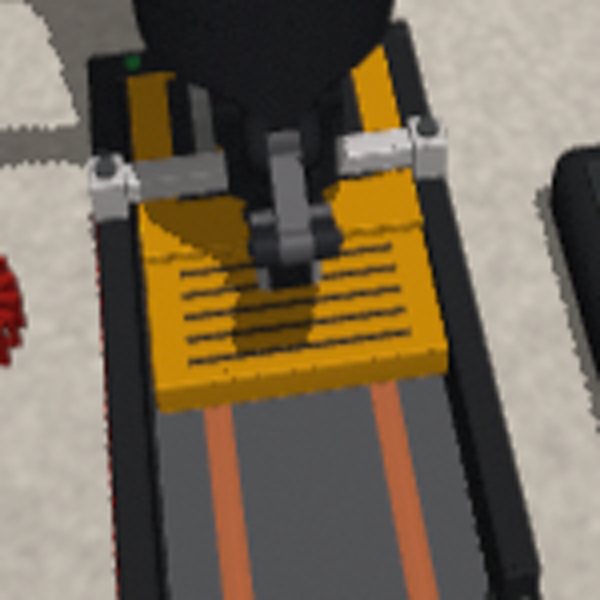

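The side view shows the pack under the bar with its front up at the end wall, and the row match gives about 87 mm of travel against about 88 expected. The fingers then slipped forward over the rest. I'll push on against the step face to be sure it's home.

Call:
carry_out --moves '[0,0.06,0.2,0,0,0,0.06,0.2,0,0,0,0.06,0.2,0,0,0,0.06,0.2,0,0,0,0,0,0,0,0,0,0,0,0,0,0,0,0,0,0,0,0,0,0,0,0,0,0,0,0,0,0,0,0]'

```text
clock: 18.9
position: [0.5393, 0.0066, -0.005]
ee_rot: [0.003, 0.16, 0.987, -0.006]
contact_force: [-6.0, -22.9, 23.7]
width: -0.0
```

```bash
python3 y.py
```

```text
18.9 [ 0.5393  0.0066 -0.005 ] [ -6.  -22.9  23.7]
[332, 331, 330, 328, 327, 325, 324, 322, 320]
[272, 272, 270, 268, 267, 265, 308, 262, None]
```

23.6 N forward against the step with no pack motion in the image, so it's home. I'll ease the forward load (still slightly forward) and lift straight off.

Call:
carry_out --moves '[0,-0.06,-0.2,0,0,0,-0.06,-0.2,0,0,0,-0.06,-0.18,0,0,0,0,0,0,0,0,0,0,0.2,0,0,0,0,0.2,0,0,0,0,0.3,0,0,0,0,0.4,0,0,0,0,0.5,0,0,0,0,0.6,0]'

```text
clock: 19.95
position: [0.5353, 0.0094, 0.0134]
ee_rot: [-0.001, 0.163, 0.987, 0.001]
contact_force: [-0.8, -0.0, -0.1]
width: 0.0002
```

Call:
carry_out --moves '[0,0,0,1,0,0,0,0,1,0,0,0,0,2,0,0,0,0,2,0,0,-1,-2,2,0,0,-1,-3,2,0,0,-1,-3,2,0,0,-1,-3,1,0,0,0,0,0,0,0,0,0,0,0]'

```text
clock: 20.95
position: [0.496, -0.1013, 0.1443]
ee_rot: [0.001, 0.164, 0.986, 0.0]
contact_force: [-0.6, 1.0, 0.5]
width: 0.0005
```

```bash
python3 y.py
python3 - <<'E'
from h import *
i=manip.get_image("side")[150:330,120:400];j=manip.get_image("scene")[160:265,130:290];s0=cv2.imread("pics/side0.png")[:,:,::-1][150:330,120:400]
o=np.zeros((600,800,3),np.uint8);o[:300,:466]=cv2.resize(i,(466,300),interpolation=2);o[300:,:466]=cv2.resize(s0,(466,300),interpolation=2);o[:219,466:]=cv2.resize(j,(334,219),interpolation=2)
cv2.imwrite("pics/end.png",o[:,:,::-1])
E
```

```text
20.95 [ 0.496  -0.1013  0.1443] [-0.6  1.   0.5]
[332, 331, 330, 328, 327, 325, 324, 322, 320]
[270, 283, 302, 266, 265, 263, 262, 261, None]
```

View pics/end.png

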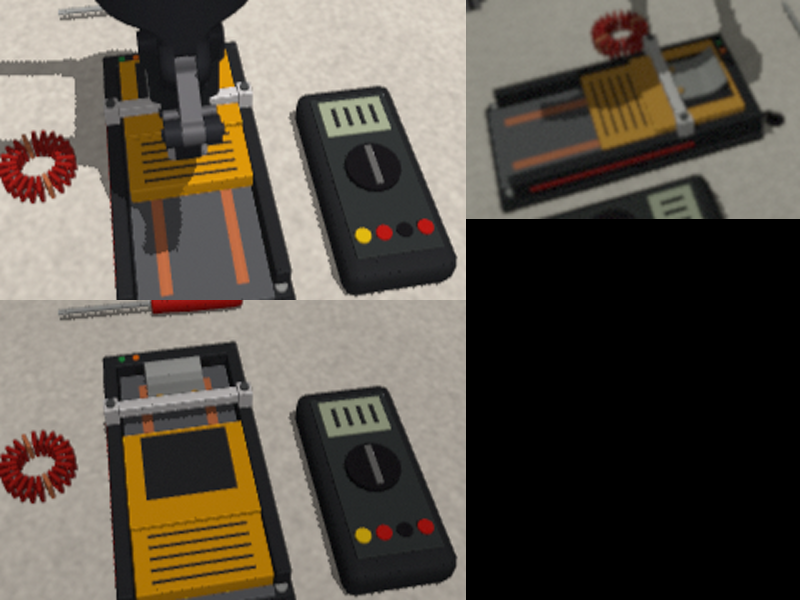

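The pack stayed in place: its edge rows rose about 2 px, which fits the floor rising. Choke and multimeter haven't moved, and the leaf lies on the pack. Handing in.

```bash
python3 -c "
from rig import manip
print(manip.sign_off(),manip.get_state()['clock'])"
```

```text
the job is handed in; nothing more can be done
the job is handed in; nothing more can be done
```

The battery pack is home in the cradle and I handed the job in at about 21 s. I pressed the thumb rest with the shut fingertips (16.5 N to sink the floor, then about 25 N to bottom it) and slid the pack under the bar and leaf. I then lifted straight off and moved the hand clear.

**Checks that agreed:**
- **Travel:** the side view shows about 87 mm of travel; about 88 mm (± 3 mm) was expected.
- **End wall:** with the fingers against the step face, a forward push of about 24 N moved the pack no further.
- **After release:** the pack stayed put and rose slightly with the floor, and the leaf lies on top of it. The force reading was about 1 N, within noise.
- **Multimeter and choke:** both look unmoved in the last picture.

**Checks that disagreed or were not made:**
- **Contact height:** contact came at a reported TCP height of about 2 mm instead of 39 mm. The shut fingertips sit well short of the stated tool point, so I lowered by force.
- **Finger slip:** the fingers slid about 7 mm forward on the rest once the pack had stopped.
- **Yaw fits:** the three cameras' pack angles differed by up to 0.03 rad, and there was about 5 N of sideways force during the slide.
- **Screwdriver:** the arm hid most of it in the last picture, so I only saw its shaft tip, which had not moved.

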